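Take one more bottle into the ratchet-stop jar rail

TASK

Make room in the jar rail for the white bottle that stands out in front of it: press the release pad on the sliding stop and, keeping it pressed, push the stop all the way back to the end of its bar. Then push the bottle along the worktop into the opened gap, back against the bar and in line with the others, and push the stop up again until it holds the whole row snug. Only press and push; do not lift or tip any of the jars and bottles, leave the other things on the counter alone, and finish with the stop released and your hand clear.

Things in the scene. Friction and masses are not known exactly. Their poses are not given: they have to be found in the camera images.
- rail: Jar rail, fixed. Origin: on the worktop under the bar; x to the rail's back (away from the robot, turned up to 0.3 rad), y along the bar to the left, z up. Aluminium bar, y -178 to 152 mm, 8 mm thick (x -4 to 4), z 30 to 52, saw teeth of 6 mm pitch below. Jars stand on the worktop before the bar (negative x), touching it; no floor or front lip. A bottle's axis is then at x = -22 mm.
- jaw_face (a point): Middle of the inner face of the rail's fixed jaw, a wooden end 66 mm high and 66 mm deep (rail x -48 to 18 mm) at the left end of the bar, rail y = 143 mm; the row begins here.
- foot (a point): Inner face of the wooden foot at the right end of the bar, rail y = -166 mm, 58 mm high, 34 mm deep, 12 mm thick; the stop ends up short of it. A low steel flange with a screw lies beyond each end of the rail.
- stop (a joint): Place of the sliding stop, m: its face is at rail y = 22 mm - value, so it grows to the right (back); 0.110 at the end of the bar. With the release up the ratchet blocks motion to the right (up to one 6 mm tooth of play) and lets the stop click left at a push of about 4 to 6 N. With the release held down it slides either way at about 3 N. It stays where it is left.
- stop_face (a point): Middle of the stop plate's face towards the jars: steel plate 6 mm thick across the lane, reaching 50 mm forward of the bar (rail x -50 to 0), z 5 to 57 mm. The point is 31 mm up, 21.5 mm in front of the bar's centre line; axes as the rail's.
- release (a joint): Release pad travel, m: 0 up, 0.008 fully down. The pawl is free of the teeth from 0.003 down; pressing takes 2.2 N at first and 5.6 N fully down. A spring returns it.
- pad_top (a point): Centre of the release pad's top: ribbed steel pad, 34 mm (rail x) by 42 mm (along the bar), on top of the stop above the bar, top 72 mm above the worktop when up. It goes straight down wherever it is pressed, and travels with the stop.
- thumb_rest (a point): Middle of the thumb rest's thickness, 83 mm up: an upright grey wall fixed to the stop just right of the pad, 36 mm wide (rail x), 9 mm thick, top 97 mm up. Its left face, 25 mm right of the pad's centre, is where a finger on the pad pushes the stop back; its right face takes a push to the left. Right of it only the bar (top at 52 mm), free up to the foot.
- new_bottle: The white bottle that is to go into the rail: cylinder 35 mm across to 53 mm up, cap 32 mm, 70 mm high, 60 g; origin at the centre of its underside. It stands upright on the worktop in front of the rail. Pushed higher than about 20 mm above the worktop it may tip.
- row_jar: Spice jar with red cap, 45 mm across, 106 mm high, in the rail next to the fixed jaw; origin at the centre of its underside.
- row_bottle_1: White bottle like the new one, second in the row.
- row_bottle_2: White bottle like the new one, last in the row, next to the stop.
- carafe: Bystander: steel thermal carafe, 152 mm high, at the back.
- jar_b: Bystander: spice jar with red cap, 45 mm across, 106 high, at the back, outside the rail.
- shaker: Bystander: salt shaker, 44 mm across, 90 high, at the back.
- tub: Bystander: food tub with lid, about 110 mm across, 52 high, at the back.
- cup: Bystander: black cup, 74 mm across, 72 high, to the right of the rail.
- timer: Bystander: round kitchen timer, 63 mm across, 46 high, front left of the rail.
- carton: Bystander: small upright carton, 24 x 55 x 85 mm, to the right of the rail.
- pod_a: Bystander: coffee pod, 46 mm across, 28 high, front right.
- scoop: Bystander: steel coffee scoop, 129 mm long, lying front right.

How it is judged:
By the outcome, as a careful person would: the job done as asked, in the order asked, and still so for the second after the job is handed in, with the robot touching nothing.
It also fails if it takes over 58 s, if anything falls off the work surface, if the arm or the gripper's body presses on something with over 40 N, if the wrist force passes 120 N, or if a joint passes its speed limit or range.

ROBOT

A 6-joint arm with a two-finger parallel gripper is mounted at the origin on a cart in front of the work surface, level with it; the furniture and walls round the work are solid. World frame = base frame: x ahead of the robot, y to its left, z up, the work surface at z = 0. Lengths are in m, angles in rad, forces in N, time in s.
With the tool pointing down it reaches from about 0.375 to 0.975 m from the base axis. Payload 3.8 kg.
Tool frame: the origin (TCP) lies midway between the tips of the shut fingers; the grasp point (between the pads) lies bot.pinch_z behind it (bot.pinch_z is the distance from the TCP to the grasp point, in m); z points along the fingers, y is the line along which they close (so a half turn about z gives the same grasp; the last joint's range is limited). The gripper opens to 85 mm and grips with 20 to 120 N. Pads are 22 mm wide; open, the fingers measure 114 mm over their backs; the gripper's body (76 mm by 85 mm) begins 54 mm behind the grasp point. The pads swing forward as they close: fully open they stand 13 mm farther back than shut.
Start: joints at [1.068, 0.264, 1.604, -0, 1.274, -0.037], TCP at [0.303, 0.603, 0.231] pointing down, gripper open.
Joint ranges: [-2.63, 2.63], [-0.94, 2.18], [0.31, 2.57], [-1.31, 4.45], [0, 2.66], [-2.55, 2.55]. Speed limits (rad/s): [2.57, 2.57, 3.14, 3.14, 3.14, 3.14].

INTERFACE

Orientations are given as a 3x3 rotation matrix whose columns are the frame's x, y, z axes.
In Python, from workcell import bot, imaging gives the robot as it stands.
- The arm moves only by the tool move_arm, never from a script. Its arguments are lists of equal length, an entry for each row: "rot": the turn, a rotation vector about the tool's x, y, z in units of 6 degrees (1.0 is 6 degrees), a list of three; "linear": the shift along the tool's x, y, z in units of 25 mm (1.0 is 25 mm), a list of three; "grip": the closure, from -1 (fully open) to 1 (shut). In form: {"rot": [[ax, ay, az], ...], "linear": [[x, y, z], ...], "grip": [grip, ...]}. A call has exactly 10 rows; each row shifts and turns the commanded pose from where the row before left it, along the tool's axes as they then stand; what a row does not reach is not made up. A row lasts 1/10 s, in which the tool goes at most 50 mm and 8.59 degrees, less where a joint would pass 70% of its speed; a pose out of reach is approached as far as the arm can. A call is refused whole if a number of a shift passes 1 or a number of a turn 1, either way. A call with a gripper value outside its range is refused whole. The fingers move at their own pace and stop on an object; "grip_force" is the grip in N (left out, the last holds). Time passes only in rows, so rows that do not move let the fingers close, or fill a call up. It gives the time, the measured TCP pose, the force, the opening and the grip force at its end, in the units of the state.
- bot.get_obs(): the state, without advancing time (a new reading comes with each control period).
- imaging.get_image(name): name is "side" or "top" or "wrist"; returns (picture, depth): 384x512x3 uint8, red, green, blue; 384x512 float32, m along the optical axis (not along the pixel's ray), 0 where there is no reading.
- imaging.get_calibration(name): a dict with "intrinsics" (3x3 intrinsics, pixels), "rvec" (rotation vector, rad) and "tvec" (3), from world to camera coordinates, as OpenCV has them. Camera axes: x right, y down, z forward; pixel columns grow to the right and rows downward; lengths in m; the calibration is good to about 2 mm. A picture is of the moment at which its call begins: read the wrist's pose just before it. get_calibration takes no time and is no camera call; for the wrist camera it gives the pose at the moment of the call.
- bot.sign_off(): hands the job in; it is judged then, once.
The state is a dict: "time": time; "q": joint angles; "joint_vel": joint speeds; "joint_torque": joint torques, N m; "tool_pos": TCP position; "orientation": TCP orientation; "ft_force": force on the tool from outside, world axes, zero at the start; "moment": the same for the moment, N m; "opening": finger opening in m; "finger_force": force on a finger pad.
Only numpy, scipy, OpenCV 4.12 (cv2) and the standard library are available. Lean on these libraries where they do the work, as an engineer would, in place of code of your own. Each camera call takes 0.05 s, during which the arm holds its last target. There are 200 camera calls.

## Working session

There is one attempt and no reset: what is moved stays moved. The work goes in short steps, Python scripts to look and compute and a tool call to move; the robot and the scene stay as the last step left them, time stands still between calls to the robot, and variables do not carry over. Pictures are saved under pics/ and viewed, at most 10 in all, crops included, and the job is handed in when it is done.

Besides the shell and the picture viewer there is one more tool, called after "Emit:" as a command line: name --argument value ..., lists and objects as JSON in quotes. move_arm: Moves the arm, as the interface text tells. Its arguments: {"type":"object","properties":{"rot":{"type":"array","items":{"type":"array","items":{"type":"number"}}},"linear":{"type":"array","items":{"type":"array","items":{"type":"number"}}},"grip":{"type":"array","items":{"type":"number"}},"grip_force":{"type":"number"}},"required":["rot","linear","grip"]}

```bash
mkdir -p pics; cat > h.py <<'E'
import numpy as np,cv2
from workcell import bot,imaging
def get(n):
    c=imaging.get_calibration(n); p,d=imaging.get_image(n); return p,d,c
def cloud(d,c):
    K=np.array(c["intrinsics"]);R=cv2.Rodrigues(np.array(c["rvec"],float))[0];t=np.array(c["tvec"],float).ravel()
    v,u=np.mgrid[:d.shape[0],:d.shape[1]]
    P=np.stack([(u-K[0,2])/K[0,0]*d,(v-K[1,2])/K[1,1]*d,d],-1)
    return (P-t)@R
E
python3 - <<'E'
from h import *
ims=[]
for n in("top","side"):
    p,d,c=get(n);np.savez(f"{n}.npz",p=p,P=cloud(d,c),d=d)
    cv2.imwrite(f"pics/{n}0.png",cv2.resize(p[...,::-1],(800,600)))
    print(n,c, (d>0).mean())
o=bot.get_obs();print(o,bot.pinch_z)
E
```

```text
top {'intrinsics': array([[475.90860631,   0.        , 261.06163477],
       [  0.        , 475.90860631, 199.86943361],
       [  0.        ,   0.        ,   1.        ]]), 'rvec': array([ 1.68209558, -2.33752943,  0.44503425]), 'tvec': array([-0.01227237,  0.57610024,  1.46795485])} 0.9960886637369791
side {'intrinsics': array([[444.84534044,   0.        , 259.61236662],
       [  0.        , 444.84534044, 193.68244212],
       [  0.        ,   0.        ,   1.        ]]), 'rvec': array([ 1.40156252, -2.09956204,  0.90688018]), 'tvec': array([0.04243068, 0.44600504, 1.05190276])} 0.99615478515625
{'time': 0.1, 'q': array([ 1.06808272e+00,  2.64677848e-01,  1.60526117e+00, -1.07043947e-05,
        1.27371260e+00, -3.68902243e-02]), 'joint_vel': array([-1.27728022e-03, -2.12219158e-03, -5.96184111e-04,  1.16220534e-03,
       -4.28613488e-04,  4.97952727e-05]), 'joint_torque': array([ 1.06068783e-03, -5.16708004e+01, -3.68591022e+01,  1.46586553e-04,
        6.34959593e-03,  1.52408842e-05]), 'tool_pos': array([0.30285526, 0.60248824, 0.2300737 ]), 'orientation': array([[-8.93453421e-01,  4.49154782e-01, -9.83049296e-04],
       [ 4.49155853e-01,  8.93451592e-01, -1.80915512e-03],
       [ 6.57162869e-05, -2.05793817e-03, -9.99997880e-01]]), 'ft_force': array([ 1.03065498, -0.13192432,  0.28559135]), 'moment': array([-0.02079363, -0.02582341,  0.00814713]), 'finger_force': 0.0, 'opening': 0.08526977694573189} 0.0187
```

View pics/top0.png

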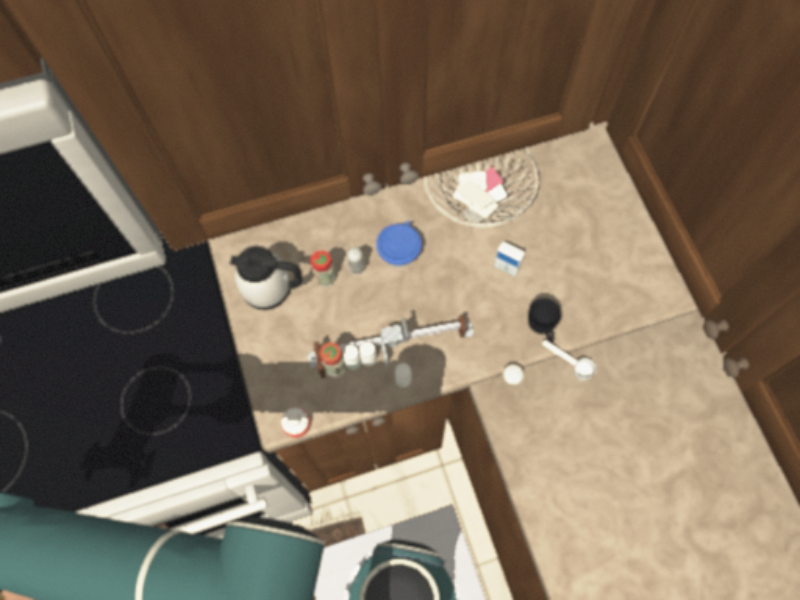

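View pics/side0.png

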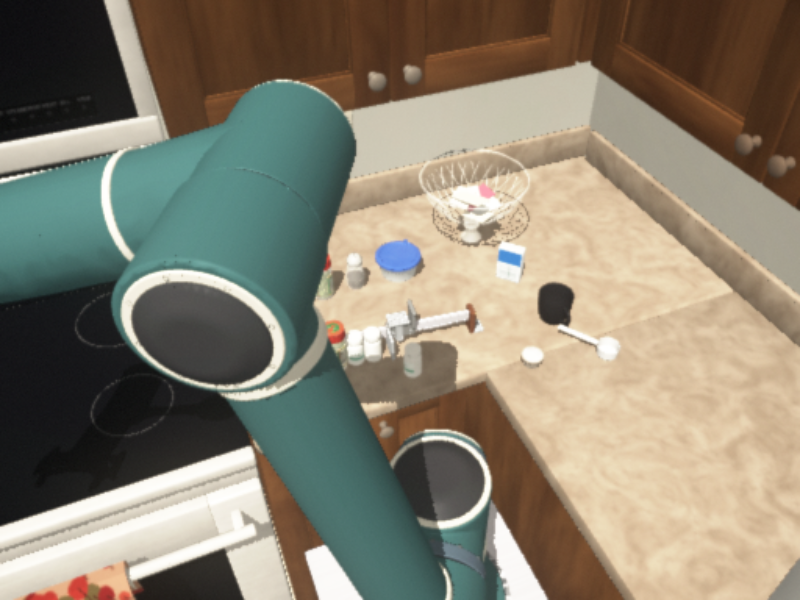

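The top view shows the jar at (330,355), the row bottles at (352,355) and (368,352), the stop at (395,335), the foot at (465,327) and the new bottle in shadow at (403,375). The side view confirms these, with the arm hiding the left part.

```bash
python3 - <<'E'
from h import *
a=np.load("top.npz");P=a["P"];p=a["p"]
s=1/1.5625
def px(x,y):return P[int(y*s),int(x*s)].round(3)
for n,q in dict(jar=(330,352),b1=(352,353),b2=(368,350),stop=(395,333),bar=(435,329),foot=(465,325),new=(403,372),timer=(295,420),table=(500,420),cup=(545,310),jarb=(320,260)).items(): print(n,px(*q))
# height map of rail region, up-sampled view
x0,y0,x1,y1=190,190,310,255
crop=cv2.resize(p[y0:y1,x0:x1,::-1],(780,int(780*65/120)),interpolation=cv2.INTER_CUBIC)
z=np.clip(P[y0:y1,x0:x1,2]/0.11,0,1)*255
zc=cv2.applyColorMap(cv2.resize(z.astype(np.uint8),(390,211),interpolation=0),cv2.COLORMAP_JET)
g=cv2.convertScaleAbs(cv2.resize(crop,(600,325)),alpha=1.3)
cv2.imwrite("pics/c1.png",np.vstack([g,cv2.resize(zc,(600,270),interpolation=0)]))
# masks
w=(np.arange(512)[None,:]>190)&(np.arange(512)[None,:]<310)&(np.arange(384)[:,None]>190)&(np.arange(384)[:,None]<258)
# new bottle cap top
def at(c,r,lo,hi):
    m=w&(np.hypot(P[...,0]-c[0],P[...,1]-c[1])<r)&(P[...,2]>lo)&(P[...,2]<hi);return P[m]
n=px(403,370)
q=at(n,.04,.06,.08);print("newcap",len(q),q.mean(0),np.ptp(q,axis=0))
q=at(n,.04,.02,.08);print("newall",len(q),q.mean(0),np.ptp(q,axis=0))
for l,k in(("b1",(352,353)),("b2",(368,350))):
    q=at(px(*k),.02,.062,.078);print(l,len(q),q.mean(0))
q=at(px(330,352),.035,.095,.115);print("jar",len(q),q.mean(0))
b=px(435,329)
m=w&(np.hypot(P[...,0]-b[0],P[...,1]-b[1])<.05)&(P[...,2]>.046)&(P[...,2]<.057)
B=P[m];c=B[:,:2].mean(0);u,S,V=np.linalg.svd(B[:,:2]-c);print("bar",len(B),c,V[0],np.degrees(np.arctan2(V[0,1],V[0,0])),B[:,2].mean(),S/len(B)**.5)
st=px(395,333)
for lo,hi in((.06,.08),(.085,.105)):
    q=at(st,.05,lo,hi);print("stop",lo,len(q),q.mean(0),q.min(0),q.max(0))
E
```

```text
jar [ 0.51  -0.013  0.113]
b1 [ 0.509 -0.057  0.074]
b2 [ 0.503 -0.089  0.072]
stop [ 0.521 -0.155  0.075]
bar [ 0.511 -0.245  0.053]
foot [ 0.497 -0.309  0.051]
new [ 0.433 -0.144  0.073]
timer [0.417 0.101 0.042]
table [ 0.287 -0.318 -0.   ]
cup [ 0.486 -0.498  0.02 ]
jarb [ 0.723 -0.049  0.111]
newcap 77 [ 0.43671853 -0.14830701  0.07065226] [0.03015729 0.03109621 0.01728311]
newall 123 [ 0.43312887 -0.14736443  0.05942204] [0.03418381 0.03502293 0.05852131]
b1 73 [ 0.51085123 -0.05550252  0.07077891]
b2 71 [ 0.50633022 -0.08988039  0.07073515]
jar 148 [ 0.51038345 -0.01470005  0.10704749]
bar 66 [ 0.51137386 -0.24464188] [0.12362337 0.99232921] 82.89873587883646 0.05185776963380801 [0.0285639  0.00294678]
stop 0.06 139 [ 0.52128492 -0.15168411  0.07202924] [ 0.48401992 -0.20027221  0.06008816] [ 0.54343759 -0.12081881  0.07940479]
stop 0.085 34 [ 0.51913242 -0.18027726  0.09649082] [ 0.49753616 -0.18685217  0.08656204] [ 0.54126634 -0.17419472  0.10245629]
```

View pics/c1.png

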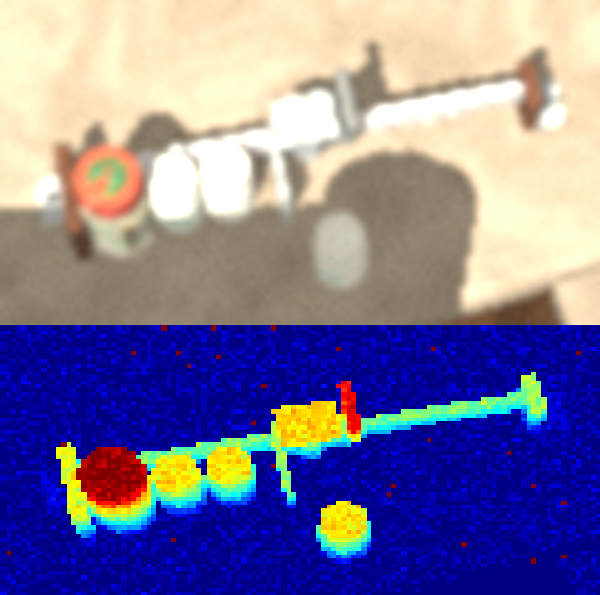

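The height map is clean, and the pieces agree: bar top 52 mm, pad 72, rest 97, caps 70. Rail y-axis is about (0.124, 0.992) and the origin about (0.523, -0.138). I'll travel high with the fingers shut.

Emit:
move_arm --rot '[[0,0,0],[0,0,0],[0,0,0],[0,0,0],[0,0,0],[0,0,0],[0,0,0],[0,0,0],[0,0,0],[0,0,0]]' --linear '[[-0.92,-1,0],[-0.92,-1,0],[-0.92,-1,0],[-0.92,-1,0],[-0.92,-1,0],[-0.92,-1,0],[-0.92,-1,0],[-0.92,-1,0],[-0.92,-1,0],[-0.92,-1,0]]' --grip '[1,1,1,1,1,1,1,1,1,1]'

```text
time: 1.1
tool_pos: [0.3962, 0.2749, 0.2308]
orientation: [[-0.894, 0.449, -0.001], [0.449, 0.894, -0.0], [0.0, -0.001, -1.0]]
ft_force: [1.4, -0.4, -0.1]
opening: 0.0
finger_force: 0.0
```

Emit:
move_arm --rot '[[0,0,0],[0,0,0],[0,0,0],[0,0,0],[0,0,0],[0,0,0],[0,0,0],[0,0,0],[0,0,0],[0,0,0]]' --linear '[[-0.92,-1,0],[-0.92,-1,0],[-0.92,-1,0],[-0.92,-1,0],[-0.92,-1,0],[-0.92,-1,0],[-0.92,-1,0],[-0.92,-1,0],[-0.92,-1,0],[-0.92,-1,0]]' --grip '[1,1,1,1,1,1,1,1,1,1]'

```text
time: 2.1
tool_pos: [0.4894, -0.0516, 0.2309]
orientation: [[-0.893, 0.449, -0.001], [0.449, 0.893, 0.0], [0.001, -0.0, -1.0]]
ft_force: [0.7, 0.2, -0.3]
opening: -0.0001
finger_force: 0.0
```

Emit:
move_arm --rot '[[0,0,1],[0,0,1],[0,0,1],[0,0,1],[0,0,1],[0,0,1],[0,0,1],[0,0,1],[0,0,1],[0,0,1]]' --linear '[[0,0,0],[0,0,0],[0,0,0],[0,0,0],[0,0,0],[0,0,0],[0,0,0],[0,0,0],[0,0,0],[0,0,0]]' --grip '[1,1,1,1,1,1,1,1,1,1]'

```text
time: 3.1
tool_pos: [0.4891, -0.0502, 0.2307]
orientation: [[-0.053, 0.999, -0.001], [0.999, 0.053, 0.0], [0.0, -0.001, -1.0]]
ft_force: [0.5, -0.4, 0.0]
opening: -0.0001
finger_force: 0.0
```

Emit:
move_arm --rot '[[0,0,0.9],[0,0,0.83],[0,0,0],[0,0,0],[0,0,0],[0,0,0],[0,0,0],[0,0,0],[0,0,0],[0,0,0]]' --linear '[[0,0,0],[0,0,0],[0,0,0],[0,0,0],[0,0,0],[0,0,0],[0,0,0],[0,0,0],[0,0,0],[0,0,0]]' --grip '[1,1,1,1,1,1,1,1,1,1]'

```text
time: 4.1
tool_pos: [0.4896, -0.0503, 0.2313]
orientation: [[0.123, 0.992, 0.0], [0.992, -0.123, -0.0], [-0.0, 0.0, -1.0]]
ft_force: [-0.5, -0.9, 0.5]
opening: -0.0001
finger_force: 0.0
```

```bash
cat >> h.py <<'E'
Y=np.array([.1236,.9923]);X=np.array([.9923,-.1236]);O=np.array([.5227,-.1379])
def rail(p): r=np.asarray(p)[...,:2]-O; return np.stack([r@X,r@Y],-1)*1000
def state(tgt=None):
    o=bot.get_obs();t=o["tool_pos"];R=o["orientation"]
    print("t",o["time"],"tcp",t.round(4),"rail mm",rail(t).round(1),"F",o["ft_force"].round(1),"op",round(o["opening"],4),"toolx az",np.degrees(np.arctan2(R[1,0],R[0,0])).round(2),"tilt",R[:2,2].round(4))
    if tgt is not None:
        w=np.r_[O+(tgt[0]*X+tgt[1]*Y)/1000,tgt[2]/1000]; print("units",((w-t)@R/.025).round(2))
E
python3 - <<'E'
from h import *
state((0,-15,90))
p,d,c=get("wrist");P=cloud(d,c)
cv2.imwrite("pics/w1.png",p[...,::-1])
np.savez("w.npz",p=p,P=P)
E
```

```text
t 4.1 tcp [ 0.4896 -0.0503  0.2313] rail mm [-43.7  82.9] F [-0.5 -0.9  0.5] op -0.0001 toolx az 82.94 tilt [ 0. -0.]
units [-3.92  1.75  5.65]
```

View pics/w1.png

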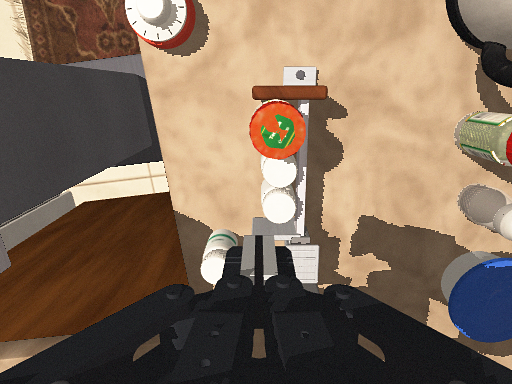

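The wrist view shows the jaw at (290,92), jar cap (278,130), bottle caps (280,170) and (278,207), pad edge (303,265) and new bottle (217,250). I'll refine the rail frame from this closer cloud.

```bash
python3 - <<'E'
from h import *
P=np.load("w.npz")["P"];z=P[...,2];r=rail(P);vv,uu=np.mgrid[:384,:512]
def s(n,m):
    q=r[m];print(n,m.sum(),"x %.1f..%.1f y %.1f..%.1f"%(*np.percentile(q[:,0],[2,98]),*np.percentile(q[:,1],[2,98])),"mean",q.mean(0).round(1),"z",z[m].mean().round(4))
f=(z<.12)&(vv<300)
s("jarcap",f&(z>.103)&(z<.11)&(np.hypot(uu-278,vv-130)<40))
for n,v in(("b1",168),("b2",207)): s(n,f&(z>.067)&(z<.074)&(np.hypot(uu-280,vv-v)<22))
s("jaw",f&(z>.062)&(z<.070)&(vv<105)&(uu>240)&(uu<335))
b=f&(z>.048)&(z<.056)&(uu>292)&(uu<315)&(vv>110)&(vv<232); s("bar",b)
k=np.polyfit(r[b][:,1],r[b][:,0],1);print(k)
s("pad",f&(z>.066)&(z<.078)&(uu>288)&(uu<330)&(vv>240)&(vv<290))
s("plate",f&(z>.050)&(z<.063)&(uu>240)&(uu<310)&(vv>215)&(vv<250))
s("new",f&(z>.066)&(z<.075)&(uu>190)&(uu<240)&(vv>220)&(vv<290))
E
```

```text
jarcap 2449 x -48.4..-9.8 y 104.9..143.5 mean [-29.3 124.7] z 0.1056
b1 829 x -39.1..-10.8 y 69.8..95.3 mean [-24.8  83.2] z 0.0687
b2 826 x -38.5..-10.8 y 34.3..68.7 mean [-24.7  49.1] z 0.0686
jaw 1070 x -48.0..13.6 y 146.7..158.3 mean [-17.7 152.7] z 0.0649
bar 868 x -5.9..1.9 y 18.8..135.2 mean [-1.9 72.5] z 0.0511
[ 0.01136597 -2.71869147]
pad 1046 x -11.6..14.6 y -36.3..10.0 mean [ 2.6 -9.2] z 0.0704
plate 479 x -46.1..5.9 y 6.6..32.6 mean [-10.1  15.7] z 0.0541
new 509 x -100.9..-79.4 y -30.8..-3.2 mean [-90.1 -16. ] z 0.0685
```

Emit:
move_arm --rot '[[0,0,0],[0,0,0],[0,0,0],[0,0,0],[0,0,0],[0,0,0],[0,0,0],[0,0,0],[0,0,0],[0,0,0]]' --linear '[[-0.9,0.4,0],[-0.9,0.4,0],[-1,0.45,0],[-1,0.45,0],[0,0,1],[0,0,1],[0,0,1],[0,0,1],[0,0,1],[0,0,0]]' --grip '[1,1,1,1,1,1,1,1,1,1]'

```text
time: 5.15
tool_pos: [0.5168, -0.1487, 0.1023]
orientation: [[0.123, 0.992, -0.008], [0.992, -0.123, 0.003], [0.002, -0.008, -1.0]]
ft_force: [-1.4, 0.1, -0.5]
opening: -0.0002
finger_force: 0.0
```

```bash
python3 - <<'E'
from h import *
state((-1,-12,66))
p,d,c=get("side");cv2.imwrite("pics/s1.png",cv2.resize(p[180:260,180:330,::-1],(750,400),interpolation=cv2.INTER_CUBIC))
E
```

```text
t 5.15 tcp [ 0.5168 -0.1487  0.1023] rail mm [ -4.5 -11.4] F [-1.4  0.1 -0.5] op -0.0002 toolx az 82.93 tilt [-0.0077  0.0026]
units [-0.02  0.15  1.45]
```

View pics/s1.png

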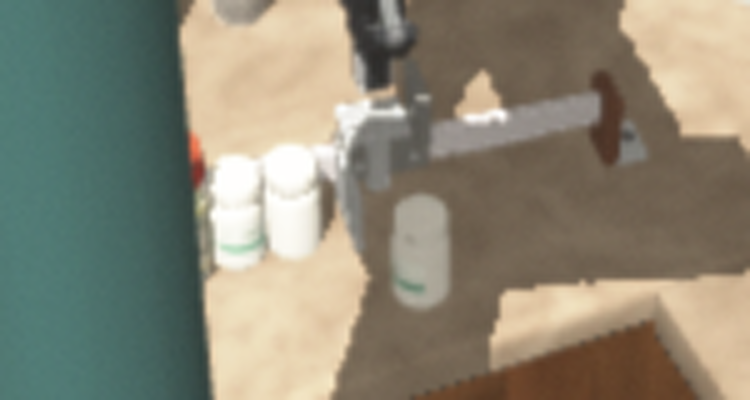

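The tip hangs over the pad at (372,85), just left of the rest at (415,120). Pressing down now.

Emit:
move_arm --rot '[[0,0,0],[0,0,0],[0,0,0],[0,0,0],[0,0,0],[0,0,0],[0,0,0],[0,0,0],[0,0,0],[0,0,0]]' --linear '[[0,0.05,0.4],[0,0,0.4],[0,0,0.2],[0,0,0.15],[0,0,0.1],[0,0,0.1],[0,0,0.1],[0,0,0],[0,0,0],[0,0,0]]' --grip '[1,1,1,1,1,1,1,1,1,1]'

```text
time: 6.2
tool_pos: [0.5216, -0.15, 0.0705]
orientation: [[0.123, 0.992, 0.001], [0.992, -0.123, -0.0], [-0.0, 0.001, -1.0]]
ft_force: [-1.3, 0.5, 2.7]
opening: 0.0002
finger_force: 1.3
```

Emit:
move_arm --rot '[[0,0,0],[0,0,0],[0,0,0],[0,0,0],[0,0,0],[0,0,0],[0,0,0],[0,0,0],[0,0,0],[0,0,0]]' --linear '[[0,0,0.1],[0,0,0.12],[0,0,0],[0,0,0],[-0.15,0,0],[-0.15,0,0],[-0.15,0,0],[-0.15,0,0],[0,0,0],[0,0,0]]' --grip '[1,1,1,1,1,1,1,1,1,1]'

```text
time: 7.2
tool_pos: [0.5197, -0.1655, 0.0647]
orientation: [[0.123, 0.992, 0.001], [0.992, -0.123, -0.001], [-0.001, 0.001, -1.0]]
ft_force: [1.6, -0.5, 4.6]
opening: -0.0
finger_force: 2.5
```

```bash
python3 - <<'E'
from h import *
state()
E
```

```text
t 7.2 tcp [ 0.5197 -0.1655  0.0647] rail mm [  0.4 -27.8] F [ 1.6 -0.5  4.6] op -0.0 toolx az 82.92 tilt [ 0.0006 -0.001 ]
```

Emit:
move_arm --rot '[[0,0,0],[0,0,0],[0,0,0],[0,0,0],[0,0,0],[0,0,0],[0,0,0],[0,0,0],[0,0,0],[0,0,0]]' --linear '[[-0.2,0,0],[-0.3,0,0],[-0.4,0,0],[-0.4,0,0],[-0.4,0,0],[-0.4,0,0],[-0.4,0,0],[-0.4,0,0],[-0.4,0,0],[-0.3,0,0]]' --grip '[1,1,1,1,1,1,1,1,1,1]'

```text
time: 8.2
tool_pos: [0.5077, -0.2549, 0.0644]
orientation: [[0.124, 0.992, -0.001], [0.992, -0.124, 0.001], [0.0, -0.001, -1.0]]
ft_force: [0.2, 2.8, 5.1]
opening: -0.0002
finger_force: 2.5
```

```bash
python3 - <<'E'
from h import *
state()
p,d,c=get("top");P=cloud(d,c);r=rail(P);z=P[...,2]
m=(z>.085)&(z<.105)&(abs(r[...,0])<25)&(r[...,1]<-30)&(r[...,1]>-170)
print(m.sum(),np.median(r[m],axis=0))
p,d,c=get("side");cv2.imwrite("pics/s2.png",cv2.resize(p[180:260,180:330,::-1],(750,400),interpolation=cv2.INTER_CUBIC))
E
```

```text
t 8.2 tcp [ 0.5077 -0.2549  0.0644] rail mm [  -0.4 -117.9] F [0.2 2.8 5.1] op -0.0002 toolx az 82.91 tilt [-0.0011  0.0006]
0 [nan nan]
  return _methods._mean(a, axis=axis, dtype=dtype,
  ret = um.true_divide(
```

View pics/s2.png

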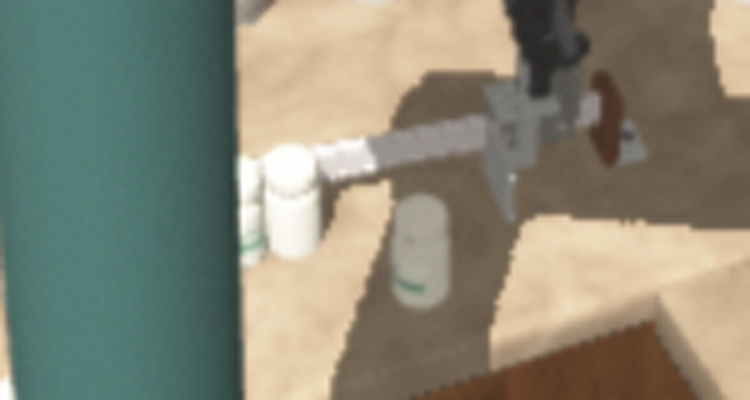

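The stop has travelled most of the way, with its plate at (505,170) near the foot at (605,115). The last stretch goes slowly.

Emit:
move_arm --rot '[[0,0,0],[0,0,0],[0,0,0],[0,0,0],[0,0,0],[0,0,0],[0,0,0],[0,0,0],[0,0,0],[0,0,0]]' --linear '[[-0.1,0,0],[-0.1,0,0],[-0.1,0,0],[-0.1,0,0],[-0.1,0,0],[-0.1,0,0],[0,0,0],[0,0,0],[0,0,0],[0,0,0]]' --grip '[1,1,1,1,1,1,1,1,1,1]'

```text
time: 9.3
tool_pos: [0.5063, -0.2615, 0.064]
orientation: [[0.125, 0.992, -0.002], [0.992, -0.125, 0.013], [0.013, -0.004, -1.0]]
ft_force: [5.5, 28.9, 12.7]
opening: 0.0003
finger_force: 16.4
```

Emit:
move_arm --rot '[[0,0,0],[0,0,0],[0,0,0],[0,0,0],[0,0,0],[0,0,0],[0,0,0],[0,0,0],[0,0,0],[0,0,0]]' --linear '[[-0.08,0,0],[-0.08,0,0],[-0.08,0,0],[0,0,0],[0,0,0],[0,0,0],[0,0,0],[0,0,0],[0,0,0],[0,0,0]]' --grip '[1,1,1,1,1,1,1,1,1,1]'

```text
time: 10.3
tool_pos: [0.5062, -0.2617, 0.064]
orientation: [[0.127, 0.992, -0.002], [0.992, -0.127, 0.023], [0.022, -0.005, -1.0]]
ft_force: [9.1, 47.7, 18.3]
opening: 0.0001
finger_force: 26.9
```

```bash
python3 - <<'E'
from h import *
state()
E
```

```text
t 10.3 tcp [ 0.5062 -0.2617  0.064 ] rail mm [  -1.1 -124.9] F [ 9.1 47.7 18.3] op 0.0001 toolx az 82.72 tilt [-0.0023  0.0227]
```

Firm end contact. I'll ease off and lift clear.

Emit:
move_arm --rot '[[0,0,0],[0,0,0],[0,0,0],[0,0,0],[0,0,0],[0,0,0],[0,0,0],[0,0,0],[0,0,0],[0,0,0]]' --linear '[[0.2,0,0],[0.2,0,0],[0.15,0,-0.2],[0,0,-0.4],[0,0,-0.8],[0,0,-1],[0,-1,-1],[0,-1,-1],[0,-1,0],[0,-1,0]]' --grip '[1,1,1,1,1,1,1,1,1,1]'

```text
time: 11.3
tool_pos: [0.4069, -0.2502, 0.1756]
orientation: [[0.124, 0.992, 0.0], [0.992, -0.124, -0.002], [-0.002, 0.0, -1.0]]
ft_force: [0.2, -0.0, -0.0]
opening: 0.0003
finger_force: 0.0
```

```bash
python3 - <<'E'
from h import *
state()
for n in("top","side"):
    p,d,c=get(n);P=cloud(d,c);r=rail(P);z=P[...,2]
    if n=="top":cv2.imwrite("pics/t3.png",cv2.resize(p[170:260,180:320,::-1],(770,495),interpolation=cv2.INTER_CUBIC))
    for nm,m in(("rest",(z>.088)&(z<.102)&(abs(r[...,0])<22)&(r[...,1]<-60)&(r[...,1]>-175)),
      ("new",(z>.066)&(z<.075)&(abs(r[...,0]+86)<22)&(abs(r[...,1]+18)<25)),("foot",(z>.054)&(z<.062)&(abs(r[...,0])<15)&(abs(r[...,1]+170)<20)),
      ("b2",(z>.066)&(z<.075)&(abs(r[...,0]+22)<18)&(abs(r[...,1]-46)<18))):
        print(n,nm,m.sum(),np.median(r[m],axis=0) if m.any() else 0)
E
```

```text
t 11.3 tcp [ 0.4069 -0.2502  0.1756] rail mm [-101.1 -125.7] F [ 0.2 -0.  -0. ] op 0.0003 toolx az 82.88 tilt [ 0.0001 -0.0016]
top rest 0 0
top new 0 0
top foot 0 0
top b2 53 [-19.90693611  45.05531628]
side rest 29 [  -1.96259829 -137.4981462 ]
side new 68 [-90.93059523 -17.29228556]
side foot 18 [  -5.15534224 -165.31930357]
side b2 62 [-28.01738192  48.61789858]
```

View pics/t3.png

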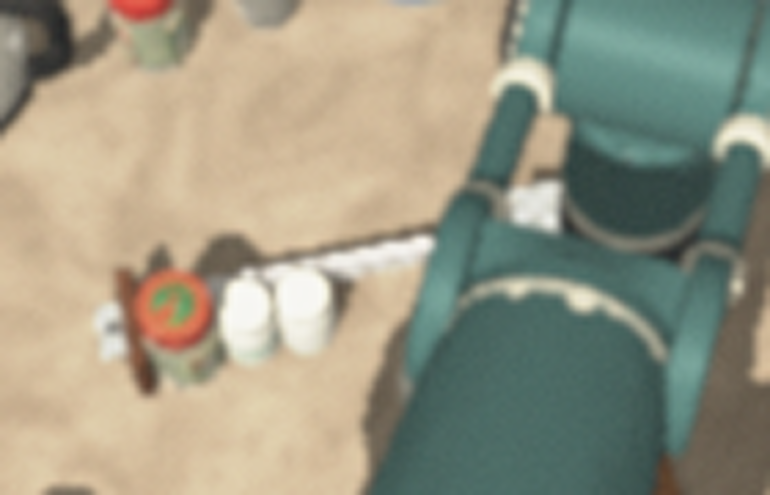

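The stop is back at the end: rest at rail y about -140, about 98 mm of travel, hard end stop felt. Now I'll place the fingers in front of the bottle.

Emit:
move_arm --rot '[[0,0,0],[0,0,0],[0,0,0],[0,0,0],[0,0,0],[0,0,0],[0,0,0],[0,0,0],[0,0,0],[0,0,0]]' --linear '[[1,-0.4,0],[1,-0.4,0],[1,-0.4,0],[1,-0.1,0],[0.29,0,0],[0,0,1],[0,0,1],[0,0,0.5],[0,0,0],[0,0,0]]' --grip '[1,1,1,1,1,1,1,1,1,1]'

```text
time: 12.4
tool_pos: [0.3895, -0.1391, 0.1123]
orientation: [[0.124, 0.992, -0.0], [0.992, -0.124, -0.0], [-0.0, -0.0, -1.0]]
ft_force: [-0.1, 0.4, 0.8]
opening: -0.0001
finger_force: 0.0
```

```bash
python3 - <<'E'
from h import *
state((-130,-18.5,14))
p,d,c=get("wrist");P=cloud(d,c);r=rail(P);z=P[...,2]
cv2.imwrite("pics/w4.png",p[...,::-1])
m=(z>.064)&(z<.074)&(abs(r[...,0]+88)<25)&(abs(r[...,1]+18)<30)
print(m.sum(),r[m].mean(0) if m.any() else 0,np.percentile(r[m],[2,98],axis=0) if m.any() else 0)
E
```

```text
t 12.4 tcp [ 0.3895 -0.1391  0.1123] rail mm [-132.   -17.7] F [-0.1  0.4  0.8] op -0.0001 toolx az 82.9 tilt [-0.0003 -0.0001]
units [-0.03  0.08  3.93]
2236 [-87.40486129 -17.4173445 ] [[-101.59708228  -32.14449798]
 [ -73.04084092   -3.51528566]]
```

View pics/w4.png

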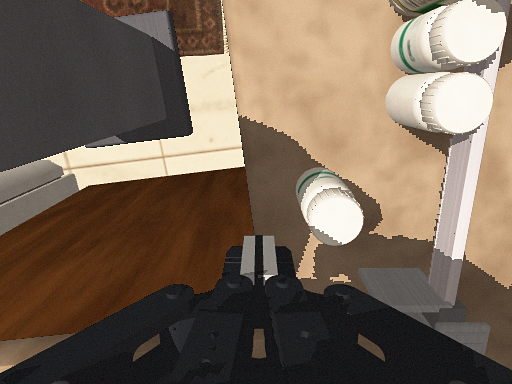

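The bottle is at (335,215), rail (-87,-17), straight ahead of the fingers. The gap in front of the bar is open. Going down, then pushing.

Emit:
move_arm --rot '[[0,0,0],[0,0,0],[0,0,0],[0,0,0],[0,0,0],[0,0,0],[0,0,0],[0,0,0],[0,0,0],[0,0,0]]' --linear '[[0,0,1],[0,0,1],[0,0,1],[0,0,0.6],[0,0,0.33],[0,0,0],[0,0.1,0],[0,0.15,0],[0,0.15,0],[0,0.15,0]]' --grip '[1,1,1,1,1,1,1,1,1,1]'

```text
time: 13.45
tool_pos: [0.404, -0.1406, 0.0146]
orientation: [[0.123, 0.992, 0.002], [0.992, -0.123, -0.001], [-0.0, 0.002, -1.0]]
ft_force: [-0.1, 0.4, -0.2]
opening: 0.0
finger_force: 0.0
```

Emit:
move_arm --rot '[[0,0,0],[0,0,0],[0,0,0],[0,0,0],[0,0,0],[0,0,0],[0,0,0],[0,0,0],[0,0,0],[0,0,0]]' --linear '[[0,0.2,0],[0,0.2,0],[0,0.2,0],[0,0.2,0],[0,0.2,0],[0,0.2,0],[0,0.2,0],[0,0.2,0],[0,0.2,0],[0,0.2,0]]' --grip '[1,1,1,1,1,1,1,1,1,1]'

```text
time: 14.45
tool_pos: [0.452, -0.1463, 0.0138]
orientation: [[0.123, 0.992, -0.002], [0.992, -0.123, 0.001], [0.0, -0.002, -1.0]]
ft_force: [-9.7, 1.3, 7.5]
opening: -0.0002
finger_force: 3.6
```

```bash
cat > look.py <<'E'
from h import *
state()
p,d,c=get("wrist");P=cloud(d,c);r=rail(P);z=P[...,2]
m=((z>.064)&(z<.074)&(r[...,0]>-110)&(r[...,0]<-6)&(r[...,1]>-60)&(r[...,1]<65)).astype(np.uint8)
n,l,s,_=cv2.connectedComponentsWithStats(m)
for i in range(1,n):
    if s[i,4]>300:
        q=r[l==i]; print(s[i,4],q.mean(0).round(1),np.percentile(q,[2,98],axis=0).round(1).tolist())
E
python3 look.py
```

```text
t 14.45 tcp [ 0.452  -0.1463  0.0138] rail mm [-69.2 -17.1] F [-9.7  1.3  7.5] op -0.0002 toolx az 82.94 tilt [-0.0022  0.0005]
12779 [-25.7  48.4] [[-39.6, 34.0], [-11.3, 61.9]]
6100 [-30.4  -9.3] [[-48.9, -24.7], [-7.5, 0.1]]
3164 [-97.5 -12.6] [[-107.4, -24.9], [-89.5, -3.5]]
683 [-77.7  -4.9] [[-84.1, -8.2], [-72.1, -4.0]]
687 [-61.2  -4.9] [[-66.7, -7.8], [-54.8, -4.0]]
```

```bash
python3 - <<'E'
from h import *
p,d,c=get("wrist");q,_,_=get("side")
a=cv2.resize(q[180:260,180:330,::-1],(512,273),interpolation=cv2.INTER_CUBIC)
cv2.imwrite("pics/w5.png",np.vstack([p[:320,:,::-1],a]))
E
```

```text
(no output)
```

View pics/w5.png

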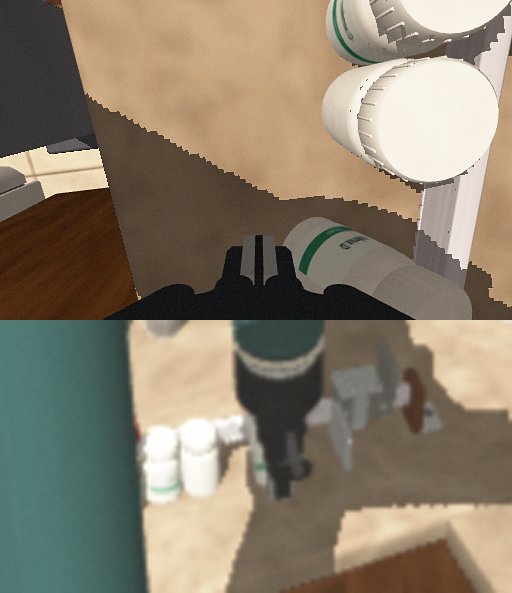

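The new bottle lies at (380,280) right of the finger tip at (258,260). It may be leaning, so I'll check its cap plane.

```bash
python3 - <<'E'
from h import *
p,d,c=get("wrist");P=cloud(d,c);r=rail(P);z=P[...,2]*1000
K=np.array(c["intrinsics"]);R=cv2.Rodrigues(np.array(c["rvec"],float))[0]
v=R@np.array([0,0,-1.]);print("nadir px",(K@v/v[2])[:2].round(0),"cam z-dir",v.round(2))
for u,w in((310,240),(330,235),(340,265),(380,270),(390,290),(420,280),(440,300),(430,310),(350,110),(430,120)):
    print(u,w,r[w,u].round(1),z[w,u].round(1))
def fit(m,n):
    q=np.c_[r[m],z[m]];q=q-q.mean(0);print(n,m.sum(),np.linalg.svd(q,full_matrices=False)[2][2].round(3))
vv,uu=np.mgrid[:384,:512]
fit((np.hypot(uu-435,vv-305)<20)&(z>50),"newcap"); fit((np.hypot(uu-435,vv-120)<40)&(z>50),"b2cap")
E
```

```text
nadir px [259.  89.] cam z-dir [ 0.   -0.28  0.96]
310 240 [-48.3  -3.4] 27.0
330 235 [-40.7  -0.2] 29.1
340 265 [-40.1  -4.5] 45.7
380 270 [-28.7  -2.1] 53.6
390 290 [-28.9  -3.2] 63.6
420 280 [-19.4  -0.6] 62.2
440 300 [-16.   -3.5] 68.5
430 310 [-19.8  -5.1] 70.9
350 110 [-41.   49.8] 47.2
430 120 [-26.2  48.5] 68.2
newcap 1245 [-0.672  0.094 -0.734]
b2cap 5013 [-0.755 -0.256 -0.604]
```

The measurements put the axis about 25 degrees off upright: the finger knuckles touched the upper part of the bottle. I'll back off slowly so it can settle upright.

Emit:
move_arm --rot '[[0,0,0],[0,0,0],[0,0,0],[0,0,0],[0,0,0],[0,0,0],[0,0,0],[0,0,0],[0,0,0],[0,0,0]]' --linear '[[0,-0.08,0],[0,-0.08,0],[0,-0.08,0],[0,-0.08,0],[0,-0.08,0],[0,-0.08,0],[0,-0.08,0],[0,-0.08,0],[0,-0.08,0],[0,-0.08,0]]' --grip '[1,1,1,1,1,1,1,1,1,1]'

```text
time: 15.65
tool_pos: [0.4323, -0.1439, 0.0136]
orientation: [[0.123, 0.992, -0.0], [0.992, -0.123, 0.0], [0.0, -0.0, -1.0]]
ft_force: [-0.1, -0.7, -0.4]
opening: -0.0002
finger_force: 0.0
```

```bash
cat > axis.py <<'E'
from h import *
state()
p,d,c=get("wrist");P=cloud(d,c);r=rail(P);z=P[...,2]*1000
np.savez("w.npz",p=p,P=P)
# bottle slices, x range and y range by height, excluding dark gripper pixels
br=p.max(-1)>70
for lo in range(10,75,10):
    m=br&(z>lo)&(z<lo+10)&(r[...,0]>-100)&(r[...,0]<-5)&(r[...,1]>-45)&(r[...,1]<22)
    if m.sum()>20: print(lo,m.sum(),np.percentile(r[m],[1,50,99],axis=0).round(1).tolist())
E
python3 axis.py
```

```text
t 15.65 tcp [ 0.4323 -0.1439  0.0136] rail mm [-89.  -17.1] F [-0.1 -0.7 -0.4] op -0.0002 toolx az 82.93 tilt [-0.0004  0.0001]
10 882 [[-94.9, -25.4], [-57.7, -5.7], [-36.6, 0.0]]
20 1643 [[-95.4, -22.8], [-52.8, -5.4], [-5.1, 20.0]]
30 3187 [[-94.9, -20.8], [-6.2, -3.0], [-5.0, 21.3]]
40 4107 [[-95.0, -22.9], [-6.3, -2.6], [-5.0, 21.0]]
50 2138 [[-91.7, -35.7], [-42.7, -3.8], [-5.1, 9.6]]
60 3270 [[-49.4, -20.3], [-32.3, -5.2], [-20.2, -0.1]]
70 1291 [[-46.7, -15.1], [-37.9, -6.0], [-28.7, -0.8]]
```

Emit:
move_arm --rot '[[0,0,0],[0,0,0],[0,0,0],[0,0,0],[0,0,0],[0,0,0],[0,0,0],[0,0,0],[0,0,0],[0,0,0]]' --linear '[[0,-0.3,0],[0,-0.5,0],[0,-0.7,0],[0,0,-0.7],[0,0,-1],[0,0,-1],[0,0,-1],[0,0,-0.3],[0,0,0],[0,0,0]]' --grip '[1,1,1,1,1,1,1,1,1,1]'

```text
time: 16.7
tool_pos: [0.3944, -0.139, 0.1127]
orientation: [[0.123, 0.992, -0.001], [0.992, -0.123, 0.001], [0.0, -0.001, -1.0]]
ft_force: [-0.1, 0.2, 0.6]
opening: 0.0
finger_force: 0.0
```

```bash
python3 axis.py; python3 - <<'E'
from h import *
o=np.load("w.npz");p=o["p"];P=o["P"];r=rail(P);z=P[...,2]*1000
q=get("side")[0]
m=(z>66)&(z<76)&(r[...,0]>-70)&(r[...,0]<-8)&(r[...,1]>-40)&(r[...,1]<20)&(p.max(-1)>70)
A=np.c_[r[m],np.ones(m.sum())];k=np.linalg.lstsq(A,z[m],rcond=None)[0];print("cap plane slope",k,"resid",(A@k-z[m]).std(), r[m].mean(0),np.percentile(r[m],[1,99],axis=0))
m2=(z>66)&(z<76)&(r[...,0]>-45)&(r[...,0]<-8)&(r[...,1]>30)&(r[...,1]<64)
A=np.c_[r[m2],np.ones(m2.sum())];print("b2",np.linalg.lstsq(A,z[m2],rcond=None)[0],r[m2].mean(0))
a=cv2.resize(q[180:260,180:330,::-1],(512,273),interpolation=cv2.INTER_CUBIC)
cv2.imwrite("pics/w6.png",np.vstack([p[:320,:,::-1],a]))
E
```

```text
t 16.7 tcp [ 0.3944 -0.139   0.1127] rail mm [-127.2  -16.9] F [-0.1  0.2  0.6] op 0.0 toolx az 82.93 tilt [-0.0014  0.0006]
10 205 [[-64.6, -27.0], [-59.8, -6.1], [-40.8, -0.6]]
20 412 [[-64.5, -42.5], [-49.3, -6.3], [-5.1, 20.3]]
30 1057 [[-64.4, -43.9], [-5.8, -7.5], [-5.1, 20.9]]
40 1410 [[-64.3, -43.7], [-6.0, -7.7], [-5.1, 21.1]]
50 528 [[-63.0, -43.0], [-49.7, -7.0], [-5.0, 19.2]]
60 2395 [[-62.7, -32.4], [-48.7, -16.4], [-33.0, -2.7]]
70 28 [[-61.3, -30.4], [-46.0, -20.2], [-36.3, -4.6]]
cap plane slope [ 9.91215933e-03 -1.01321942e-02  6.88731526e+01] resid 0.703621407355822 [-47.67359528 -17.45283685] [[-62.17442812 -32.45475145]
 [-32.95641751  -3.26147923]]
b2 [ 1.41278700e-02 -5.03932617e-04  6.90316618e+01] [-25.53093824  47.98638036]
```

It settled upright at rail (-47.7, -17.5), so it needs 22 mm more. I'll turn the hand 90° so that the flat finger sides, without the knuckles, do the pushing.

Emit:
move_arm --rot '[[0,0,1],[0,0,1],[0,0,1],[0,0,1],[0,0,1],[0,0,1],[0,0,1],[0,0,1],[0,0,1],[0,0,1]]' --linear '[[0,0,0],[0,0,0],[0,0,0],[0,0,0],[0,0,0],[0,0,0],[0,0,0],[0,0,0],[0,0,0],[0,0,0]]' --grip '[1,1,1,1,1,1,1,1,1,1]'

```text
time: 17.8
tool_pos: [0.3943, -0.1389, 0.1122]
orientation: [[0.923, 0.386, -0.003], [0.386, -0.923, 0.001], [-0.002, -0.002, -1.0]]
ft_force: [-0.9, -0.7, 0.0]
opening: 0.0
finger_force: 0.0
```

Emit:
move_arm --rot '[[0,0,1],[0,0,1],[0,0,1],[0,0,1],[0,0,1],[0,0,0],[0,0,0],[0,0,0],[0,0,0],[0,0,0]]' --linear '[[0,0,0],[0,0,0],[0,0,0],[0,0,0],[0,0,0],[0.3,0,0.9],[0,0,1],[0,0,1],[0,0,0.6],[0,0,0]]' --grip '[1,1,1,1,1,1,1,1,1,1]'

```text
time: 18.8
tool_pos: [0.3993, -0.1388, 0.0227]
orientation: [[0.992, -0.123, -0.008], [-0.123, -0.992, 0.003], [-0.008, -0.002, -1.0]]
ft_force: [0.4, -0.5, -0.5]
opening: 0.0003
finger_force: 0.0
```

```bash
python3 - <<'E'
from h import *
state((-80,-17.5,11))
E
```

```text
t 18.8 tcp [ 0.3993 -0.1388  0.0227] rail mm [-122.4  -16.1] F [ 0.4 -0.5 -0.5] op 0.0003 toolx az -7.07 tilt [-0.0077  0.0032]
units [1.7  0.06 0.45]
```

Emit:
move_arm --rot '[[0,0,0],[0,0,0],[0,0,0],[0,0,0],[0,0,0],[0,0,0],[0,0,0],[0,0,0],[0,0,0],[0,0,0]]' --linear '[[0,0.06,0.25],[0,0,0.2],[0.3,0,0],[0.4,0,0],[0.4,0,0],[0.3,0,0],[0.2,0,0],[0.1,0,0],[0,0,0],[0,0,0]]' --grip '[1,1,1,1,1,1,1,1,1,1]'

```text
time: 19.8
tool_pos: [0.4445, -0.1468, 0.0149]
orientation: [[0.992, -0.123, -0.001], [-0.123, -0.992, 0.0], [-0.001, -0.0, -1.0]]
ft_force: [0.1, 0.7, -0.0]
opening: 0.0001
finger_force: 0.0
```

Emit:
move_arm --rot '[[0,0,0],[0,0,0],[0,0,0],[0,0,0],[0,0,0],[0,0,0],[0,0,0],[0,0,0],[0,0,0],[0,0,0]]' --linear '[[0.06,0,0],[0.06,0,0],[0.06,0,0],[0.06,0,0],[0.06,0,0],[0.06,0,0],[0.06,0,0],[0.06,0,0],[0,0,0],[0,0,0]]' --grip '[1,1,1,1,1,1,1,1,1,1]'

```text
time: 20.8
tool_pos: [0.4568, -0.1485, 0.0151]
orientation: [[0.992, -0.123, 0.0], [-0.123, -0.992, -0.0], [0.0, 0.0, -1.0]]
ft_force: [0.3, -0.1, -0.3]
opening: -0.0001
finger_force: 0.0
```

```bash
cat > side.py <<'E'
from h import *
state()
for n in("side","top"):
    p,d,c=get(n);P=cloud(d,c);r=rail(P);z=P[...,2]*1000
    br=p.max(-1)>90
    for nm,y0,y1 in(("b2",30,64),("new",-40,28)):
        for lo,hi in((5,25),(25,45),(45,62),(64,75)):
            m=br&(z>lo)&(z<hi)&(r[...,0]>-75)&(r[...,0]<-8)&(r[...,1]>y0)&(r[...,1]<y1)
            if m.sum()>3: print(n,nm,lo,m.sum(),r[m].mean(0).round(1),np.percentile(r[m],[2,98],axis=0).round(1).tolist())
E
python3 side.py
```

```text
t 20.8 tcp [ 0.4568 -0.1485  0.0151] rail mm [-64.  -18.6] F [ 0.3 -0.1 -0.3] op -0.0001 toolx az -7.06 tilt [ 0.0001 -0.0001]
side b2 5 46 [-39.5  49.8] [[-44.4, 34.8], [-31.6, 63.2]]
side b2 25 44 [-39.6  49.3] [[-45.2, 33.9], [-32.4, 62.5]]
side b2 45 45 [-37.6  49.6] [[-44.8, 33.1], [-25.4, 63.5]]
side b2 64 65 [-28.1  50. ] [[-41.6, 38.2], [-12.1, 62.4]]
side new 5 21 [-48.7   0.6] [[-70.6, -17.0], [-27.7, 22.4]]
side new 25 10 [-56.4 -12.2] [[-74.7, -23.4], [-8.4, 3.5]]
```

```bash
cat > wr.py <<'E'
from h import *
state()
p,d,c=get("wrist");P=cloud(d,c);r=rail(P);z=P[...,2]*1000
br=p.max(-1)>70
for nm,y0,y1 in(("b2",29,64),("new",-45,26)):
    for lo,hi in((5,25),(25,45),(45,62),(64,67),(67,70),(70,75)):
        m=br&(z>lo)&(z<hi)&(r[...,0]>-58)&(r[...,0]<-8)&(r[...,1]>y0)&(r[...,1]<y1)
        if m.sum()>20: print(nm,lo,m.sum(),r[m].mean(0).round(1),np.percentile(r[m],[2,98],axis=0).round(1).tolist())
    m=br&(z>60)&(z<76)&(r[...,0]>-58)&(r[...,0]<-8)&(r[...,1]>y0)&(r[...,1]<y1)
    if m.sum()>50:
        A=np.c_[r[m],np.ones(m.sum())];print("  slope",np.linalg.lstsq(A,z[m],rcond=None)[0].round(3))
E
python3 wr.py
```

```text
t 20.9 tcp [ 0.4567 -0.1484  0.015 ] rail mm [-64.2 -18.6] F [ 0.6  0.5 -0.4] op -0.0002 toolx az -7.07 tilt [-0.  0.]
b2 5 964 [-20.6  32.1] [[-35.0, 29.8], [-10.2, 37.1]]
b2 25 1836 [-18.9  33. ] [[-34.9, 29.7], [-8.3, 40.2]]
b2 45 3229 [-18.6  36. ] [[-36.1, 30.5], [-8.3, 50.5]]
b2 64 785 [-18.2  36.9] [[-38.2, 31.5], [-8.4, 50.6]]
b2 67 6876 [-24.   43.1] [[-37.9, 32.6], [-9.7, 53.5]]
b2 70 155 [-23.1  42.6] [[-36.9, 34.1], [-10.5, 51.9]]
  slope [-5.4000e-02  1.3400e-01  6.0993e+01]
new 5 542 [-20.5 -18.7] [[-26.5, -32.8], [-18.3, -4.1]]
new 25 895 [-20.7 -17.8] [[-27.6, -32.6], [-18.3, -3.1]]
new 45 1721 [-22.7 -18.3] [[-31.5, -33.8], [-18.7, -2.9]]
new 64 429 [-24.3 -18.5] [[-49.9, -34.2], [-19.7, -2.9]]
new 67 8387 [-34.6 -18.4] [[-48.8, -32.3], [-21.2, -4.5]]
new 70 135 [-34.6 -16. ] [[-52.5, -31.1], [-22.8, 20.7]]
  slope [-7.1000e-02  2.0000e-03  6.6014e+01]
```

The bottle is upright, axis x about -35, with a vertical back face. It needs about 11 mm more.

Emit:
move_arm --rot '[[0,0,0],[0,0,0],[0,0,0],[0,0,0],[0,0,0],[0,0,0],[0,0,0],[0,0,0],[0,0,0],[0,0,0]]' --linear '[[0.05,0,0],[0.05,0,0],[0.05,0,0],[0.05,0,0],[0.05,0,0],[0.05,0,0],[0.05,0,0],[0.05,0,0],[0,0,0],[0,0,0]]' --grip '[1,1,1,1,1,1,1,1,1,1]'

```text
time: 21.95
tool_pos: [0.4668, -0.1497, 0.015]
orientation: [[0.992, -0.123, 0.0], [-0.123, -0.992, -0.0], [0.0, -0.0, -1.0]]
ft_force: [1.0, -0.7, 0.1]
opening: 0.0001
finger_force: 0.0
```

```bash
python3 wr.py
```

```text
t 21.95 tcp [ 0.4668 -0.1497  0.015 ] rail mm [-54.  -18.6] F [ 1.  -0.7  0.1] op 0.0001 toolx az -7.07 tilt [ 0.0001 -0.    ]
b2 5 733 [-21.9  31.4] [[-34.2, 29.8], [-13.0, 34.2]]
b2 25 1651 [-18.7  32.9] [[-33.4, 29.8], [-8.6, 40.1]]
b2 45 3211 [-17.4  36.7] [[-35.1, 30.6], [-8.2, 52.3]]
b2 64 790 [-17.2  37.5] [[-35.7, 31.5], [-8.4, 51.3]]
b2 67 6992 [-23.7  44.1] [[-37.7, 32.7], [-9.6, 55.3]]
b2 70 142 [-23.   43.4] [[-36.2, 34.0], [-10.1, 53.5]]
  slope [-0.069  0.115 61.365]
new 5 77 [-14.5 -19.7] [[-18.2, -33.8], [-11.5, -2.8]]
new 25 665 [-11.3 -17.7] [[-18.6, -33.1], [-8.3, -2.8]]
new 45 1724 [-12.6 -18.1] [[-21.5, -33.7], [-8.7, -2.6]]
new 64 429 [-14.7 -17.8] [[-40.5, -33.9], [-9.7, -2.4]]
new 67 8392 [-24.5 -18.2] [[-38.8, -32.1], [-11.0, -4.3]]
new 70 155 [-25.9 -16.7] [[-42.5, -30.7], [-12.9, 20.8]]
  slope [-7.0000e-02  3.0000e-03  6.6751e+01]
```

Emit:
move_arm --rot '[[0,0,0],[0,0,0],[0,0,0],[0,0,0],[0,0,0],[0,0,0],[0,0,0],[0,0,0],[0,0,0],[0,0,0]]' --linear '[[0.02,0,0],[0.02,0,0],[0.02,0,0],[0.01,0,0],[0,0,0],[0,0,0],[0,0,0],[0,0,0],[0,0,0],[0,0,0]]' --grip '[1,1,1,1,1,1,1,1,1,1]'

```text
time: 23.0
tool_pos: [0.4684, -0.1499, 0.015]
orientation: [[0.992, -0.123, 0.0], [-0.123, -0.992, -0.0], [0.0, 0.0, -1.0]]
ft_force: [0.4, 0.5, -0.7]
opening: 0.0001
finger_force: 0.0
```

```bash
python3 wr.py | egrep "^t|67"
```

```text
t 23.0 tcp [ 0.4684 -0.1499  0.015 ] rail mm [-52.4 -18.6] F [ 0.4  0.5 -0.7] op 0.0001 toolx az -7.07 tilt [ 0.0001 -0.    ]
b2 67 7007 [-23.6  44.3] [[-37.8, 32.6], [-9.6, 55.6]]
new 67 8401 [-22.8 -18.3] [[-37.1, -32.1], [-9.4, -4.4]]
```

Emit:
move_arm --rot '[[0,0,0],[0,0,0],[0,0,0],[0,0,0],[0,0,0],[0,0,0],[0,0,0],[0,0,0],[0,0,0],[0,0,0]]' --linear '[[0.02,0,0],[0.02,0,0],[0.02,0,0],[0,0,0],[0,0,0],[0,0,0],[0,0,0],[0,0,0],[0,0,0],[0,0,0]]' --grip '[1,1,1,1,1,1,1,1,1,1]'

```text
time: 24.05
tool_pos: [0.4697, -0.15, 0.015]
orientation: [[0.992, -0.123, -0.0], [-0.123, -0.992, 0.0], [-0.0, -0.0, -1.0]]
ft_force: [-1.6, 0.3, 0.4]
opening: 0.0001
finger_force: 0.6
```

```bash
python3 wr.py | egrep "^t|67|new"
```

```text
t 24.05 tcp [ 0.4697 -0.15    0.015 ] rail mm [-51.1 -18.6] F [-1.6  0.3  0.4] op 0.0001 toolx az -7.07 tilt [-0.0004  0.0001]
b2 67 7027 [-23.5  44.4] [[-37.7, 32.7], [-9.5, 55.7]]
new 25 229 [-11.3 -16.9] [[-17.3, -33.6], [-8.1, -1.4]]
new 45 1032 [-11.7 -18.1] [[-20.0, -34.2], [-8.1, -2.0]]
new 64 298 [-14.2 -17.2] [[-39.4, -34.0], [-8.0, -1.1]]
new 67 8280 [-21.9 -18.2] [[-36.0, -32.1], [-8.8, -4.3]]
new 70 147 [-22.2 -15.2] [[-39.5, -30.5], [-8.9, 21.1]]
```

The bottle touches the bar (1.6 N). I'll retreat, lift, turn the hand back and go round to the right of the thumb rest.

Emit:
move_arm --rot '[[0,0,0],[0,0,0],[0,0,0],[0,0,0],[0,0,0],[0,0,0],[0,0,0],[0,0,0],[0,0,-1],[0,0,-1]]' --linear '[[-0.1,0,0],[-0.3,0,0],[-0.6,0,0],[-0.3,0,-0.6],[0,0,-1],[0,0,-1],[0,0,-1],[0,0,-1],[0,0,0],[0,0,0]]' --grip '[1,1,1,1,1,1,1,1,1,1]'

```text
time: 25.1
tool_pos: [0.4385, -0.1465, 0.1316]
orientation: [[0.996, 0.09, 0.004], [0.09, -0.996, -0.001], [0.003, 0.002, -1.0]]
ft_force: [-0.1, -0.1, -0.4]
opening: -0.0002
finger_force: 0.0
```

Emit:
move_arm --rot '[[0,0,-1],[0,0,-1],[0,0,-1],[0,0,-1],[0,0,-1],[0,0,-1],[0,0,-1],[0,0,-1],[0,0,-1],[0,0,-1]]' --linear '[[0,0,0],[0,0,0],[0,0,0],[0,0,0],[0,0,0],[0,0,0],[0,0,0],[0,0,0],[0,0,0],[0,0,0]]' --grip '[1,1,1,1,1,1,1,1,1,1]'

```text
time: 26.1
tool_pos: [0.4374, -0.1461, 0.1301]
orientation: [[0.42, 0.908, 0.001], [0.908, -0.42, -0.0], [0.0, 0.001, -1.0]]
ft_force: [0.0, -0.8, -0.0]
opening: -0.0002
finger_force: 0.0
```

Emit:
move_arm --rot '[[0,0,-1],[0,0,-1],[0,0,-1],[0,0,0],[0,0,0],[0,0,0],[0,0,0],[0,0,0],[0,0,0],[0,0,0]]' --linear '[[0,0,0],[0,0,0],[0,0,0],[0,0,0],[-1,0,0],[-1,0,0],[-1,0,0],[-0.8,0,0],[0,0,0],[0,0,0]]' --grip '[1,1,1,1,1,1,1,1,1,1]'

```text
time: 27.1
tool_pos: [0.4257, -0.2403, 0.1299]
orientation: [[0.126, 0.992, -0.0], [0.992, -0.126, 0.001], [0.001, -0.0, -1.0]]
ft_force: [-0.5, -0.0, 0.2]
opening: -0.0
finger_force: 0.0
```

```bash
python3 - <<'E'
from h import *
state((0,-176,76))
for n in("side","wrist","top"):
    p,d,c=get(n);P=cloud(d,c);r=rail(P);z=P[...,2]*1000
    for nm,lo,hi,x,y,w in(("rest",86,103,0,-138,25),("pad",64,79,0,-110,25),("new",64,76,-22,-18,20),("b2",64,76,-22,47,17)):
        m=(z>lo)&(z<hi)&(abs(r[...,0]-x)<20)&(abs(r[...,1]-y)<w)&(p.max(-1)>60)
        if m.sum()>8: print(n,nm,m.sum(),r[m].mean(0).round(1),np.percentile(r[m],[2,98],axis=0).round(1).tolist(),z[m].mean().round(1))
E
```

```text
t 27.1 tcp [ 0.4257 -0.2403  0.1299] rail mm [ -83.6 -113.6] F [-0.5 -0.   0.2] op -0.0 toolx az 82.76 tilt [-0.      0.0006]
units [-2.49  3.35  2.16]
side pad 98 [  -3.1 -107.7] [[-18.8, -128.0], [14.9, -89.1]] 71.8
side new 70 [-27.1 -16.9] [[-40.4, -32.0], [-9.1, -2.6]] 69.3
side b2 70 [-28.2  48.5] [[-41.2, 34.6], [-14.1, 62.3]] 69.5
wrist rest 1263 [  -1.  -137.4] [[-19.2, -143.0], [17.9, -134.6]] 93.7
wrist pad 3792 [  -2.3 -110.1] [[-18.1, -134.9], [14.2, -89.2]] 71.2
wrist new 2828 [-23.9 -18.2] [[-38.1, -32.6], [-9.4, -4.1]] 68.6
top new 23 [-16.6 -11.8] [[-28.2, -19.3], [-5.3, -5.8]] 69.8
top b2 62 [-22.2  45.7] [[-36.1, 31.4], [-6.8, 58.6]] 70.8
```

The rest is at rail y -143 to -134, the pad is up at 72 mm and the bottle is in line and upright. Moving round behind the rest.

Emit:
move_arm --rot '[[0,0,0],[0,0,0],[0,0,0],[0,0,0],[0,0,0],[0,0,0],[0,0,0],[0,0,0],[0,0,0],[0,0,0]]' --linear '[[-0.8,0,0],[-0.9,0,0],[-0.8,0,0],[0,1,0],[0,1,0],[0,1,0],[0,0.35,0],[0,0,0.8],[0,0,0.8],[0,0,0.56]]' --grip '[1,1,1,1,1,1,1,1,1,1]'

```text
time: 28.25
tool_pos: [0.5004, -0.3114, 0.0745]
orientation: [[0.122, 0.992, -0.002], [0.992, -0.122, 0.001], [0.001, -0.002, -1.0]]
ft_force: [0.0, 0.4, 0.0]
opening: -0.0005
finger_force: 0.0
```

Emit:
move_arm --rot '[[0,0,0],[0,0,0],[0,0,0],[0,0,0],[0,0,0],[0,0,0],[0,0,0],[0,0,0],[0,0,0],[0,0,0]]' --linear '[[0,0,0],[0.25,0,0],[0.25,0,0],[0.2,0,0],[0.2,0,0],[0.2,0,0],[0.2,0,0],[0.2,0,0],[0.2,0,0],[0.2,0,0]]' --grip '[1,1,1,1,1,1,1,1,1,1]'

```text
time: 29.25
tool_pos: [0.5078, -0.2662, 0.077]
orientation: [[0.123, 0.992, 0.001], [0.992, -0.123, -0.002], [-0.002, 0.002, -1.0]]
ft_force: [-1.0, -4.1, 3.1]
opening: 0.0003
finger_force: 3.0
```

```bash
python3 - <<'E'
from h import *
state()
E
```

```text
t 29.25 tcp [ 0.5078 -0.2662  0.077 ] rail mm [   1.1 -129.1] F [-1.  -4.1  3.1] op 0.0003 toolx az 82.94 tilt [ 0.0014 -0.0019]
```

Emit:
move_arm --rot '[[0,0,0],[0,0,0],[0,0,0],[0,0,0],[0,0,0],[0,0,0],[0,0,0],[0,0,0],[0,0,0],[0,0,0]]' --linear '[[0.2,0,0],[0.2,0,0],[0.2,0,0],[0.15,0,0],[0.12,0,0],[0.1,0,0],[0.1,0,0],[0.1,0,0],[0.1,0,0],[0.1,0,0]]' --grip '[1,1,1,1,1,1,1,1,1,1]'

```text
time: 30.25
tool_pos: [0.5118, -0.2315, 0.0762]
orientation: [[0.123, 0.992, 0.001], [0.992, -0.123, -0.0], [-0.0, 0.001, -1.0]]
ft_force: [-0.6, -3.6, 3.2]
opening: 0.0
finger_force: 1.7
```

```bash
cat > s3.py <<'E'
from h import *
state()
for n in("wrist","side"):
    p,d,c=get(n);P=cloud(d,c);r=rail(P);z=P[...,2]*1000
    for nm,lo,hi,x,y0,y1 in(("new",64,76,-24,-35,28),("b2",64,76,-24,29.5,65),("rest",86,103,0,-135,-30)):
        m=(z>lo)&(z<hi)&(abs(r[...,0]-x)<20)&(r[...,1]>y0)&(r[...,1]<y1)&(p.max(-1)>60)
        if m.sum()>8: print(n,nm,m.sum(),r[m].mean(0).round(1),np.percentile(r[m],[2,98],axis=0).round(1).tolist(),z[m].mean().round(1))
E
python3 s3.py
```

```text
t 30.25 tcp [ 0.5118 -0.2315  0.0762] rail mm [  0.7 -94.3] F [-0.6 -3.6  3.2] op 0.0 toolx az 82.92 tilt [ 0.0006 -0.0003]
wrist new 5667 [-21.6  -7.9] [[-36.7, -33.4], [-6.7, 8.4]] 69.0
wrist rest 2943 [ -0.3 -77.3] [[-18.9, -83.2], [18.4, -73.6]] 94.5
side new 81 [-24.9  -8. ] [[-40.3, -33.3], [-7.1, 10.0]] 69.5
side b2 71 [-29.   48.4] [[-42.6, 34.7], [-12.2, 61.8]] 69.8
side rest 41 [ -3.9 -78.6] [[-19.9, -90.0], [15.8, -72.4]] 95.9
```

Emit:
move_arm --rot '[[0,0,0],[0,0,0],[0,0,0],[0,0,0],[0,0,0],[0,0,0],[0,0,0],[0,0,0],[0,0,0],[0,0,0]]' --linear '[[0.06,0,0],[0.06,0,0],[0.06,0,0],[0.06,0,0],[0.06,0,0],[0.06,0,0],[0.06,0,0],[0.06,0,0],[0.06,0,0],[0.06,0,0]]' --grip '[1,1,1,1,1,1,1,1,1,1]'

```text
time: 31.35
tool_pos: [0.5133, -0.2172, 0.076]
orientation: [[0.123, 0.992, 0.0], [0.992, -0.123, -0.001], [-0.001, 0.0, -1.0]]
ft_force: [0.2, -7.1, 1.2]
opening: -0.0
finger_force: 3.4
```

Emit:
move_arm --rot '[[0,0,0],[0,0,0],[0,0,0],[0,0,0],[0,0,0],[0,0,0],[0,0,0],[0,0,0],[0,0,0],[0,0,0]]' --linear '[[0.03,0,0],[0.03,0,0],[0.03,0,0],[0.03,0,0],[0.03,0,0],[0,0,0],[0,0,0],[0,0,0],[0,0,0],[0,0,0]]' --grip '[1,1,1,1,1,1,1,1,1,1]'

```text
time: 32.35
tool_pos: [0.5138, -0.2131, 0.076]
orientation: [[0.123, 0.992, 0.0], [0.992, -0.123, -0.0], [-0.0, 0.0, -1.0]]
ft_force: [1.1, -4.4, 0.5]
opening: -0.0001
finger_force: 2.4
```

```bash
python3 s3.py
```

```text
t 32.35 tcp [ 0.5138 -0.2131  0.076 ] rail mm [  0.4 -75.7] F [ 1.1 -4.4  0.5] op -0.0001 toolx az 82.93 tilt [ 0.0001 -0.0002]
wrist new 7071 [-19.5   3.2] [[-36.6, -33.1], [-4.9, 26.4]] 69.4
wrist rest 2936 [ -0.4 -58.7] [[-18.9, -64.6], [18.4, -55.1]] 94.5
side new 104 [-22.5   1. ] [[-39.9, -33.0], [-6.7, 26.5]] 70.5
side b2 67 [-27.8  48.5] [[-41.5, 34.5], [-11.0, 62.5]] 69.8
side rest 36 [ -3.5 -62.4] [[-18.6, -84.5], [14.8, -54.7]] 95.6
```

Emit:
move_arm --rot '[[0,0,0],[0,0,0],[0,0,0],[0,0,0],[0,0,0],[0,0,0],[0,0,0],[0,0,0],[0,0,0],[0,0,0]]' --linear '[[0.02,0,0],[0.02,0,0],[0.02,0,0],[0.02,0,0],[0.02,0,0],[0.02,0,0],[0,0,0],[0,0,0],[0,0,0],[0,0,0]]' --grip '[1,1,1,1,1,1,1,1,1,1]'

```text
time: 33.45
tool_pos: [0.514, -0.2108, 0.076]
orientation: [[0.123, 0.992, -0.0], [0.992, -0.123, -0.001], [-0.001, 0.0, -1.0]]
ft_force: [0.7, -7.5, 0.7]
opening: 0.0
finger_force: 3.6
```

Emit:
move_arm --rot '[[0,0,0],[0,0,0],[0,0,0],[0,0,0],[0,0,0],[0,0,0],[0,0,0],[0,0,0],[0,0,0],[0,0,0]]' --linear '[[0.02,0,0],[0.02,0,0],[0.02,0,0],[0.02,0,0],[0.02,0,0],[0,0,0],[0,0,0],[0,0,0],[0,0,0],[0,0,0]]' --grip '[1,1,1,1,1,1,1,1,1,1]'

```text
time: 34.45
tool_pos: [0.5142, -0.21, 0.0761]
orientation: [[0.122, 0.993, -0.0], [0.992, -0.122, -0.004], [-0.004, 0.0, -1.0]]
ft_force: [-0.3, -13.4, -0.3]
opening: -0.0
finger_force: 6.4
```

```bash
python3 s3.py
```

```text
t 34.45 tcp [ 0.5142 -0.21    0.0761] rail mm [  0.5 -72.6] F [ -0.3 -13.4  -0.3] op -0.0 toolx az 82.98 tilt [-0.0001 -0.0041]
wrist new 6984 [-19.1   3.9] [[-36.6, -33.1], [-4.9, 27.0]] 69.3
wrist b2 164 [-23.   30.5] [[-29.8, 29.6], [-16.2, 31.9]] 68.2
wrist rest 2978 [ -0.4 -55.6] [[-18.9, -61.4], [18.5, -52.0]] 94.5
side new 104 [-21.4   0.6] [[-40.6, -33.0], [-5.0, 26.5]] 70.2
side b2 71 [-27.8  50.3] [[-42.7, 33.0], [-11.5, 64.0]] 69.5
side rest 40 [ -4.1 -58.6] [[-19.7, -81.0], [12.3, -51.6]] 95.0
```

Emit:
move_arm --rot '[[0,0,0],[0,0,0],[0,0,0],[0,0,0],[0,0,0],[0,0,0],[0,0,0],[0,0,0],[0,0,0],[0,0,0]]' --linear '[[0.02,0,0],[0.02,0,0],[0.02,0,0],[0,0,0],[0,0,0],[0,0,0],[0,0,0],[0,0,0],[0,0,0],[0,0,0]]' --grip '[1,1,1,1,1,1,1,1,1,1]'

```text
time: 35.55
tool_pos: [0.5142, -0.2099, 0.0761]
orientation: [[0.122, 0.993, -0.0], [0.993, -0.122, -0.006], [-0.006, 0.001, -1.0]]
ft_force: [-1.8, -17.8, -2.5]
opening: -0.0001
finger_force: 8.7
```

The stop has stalled and the row is snug. I'll back off to the right, go up and move clear.

Emit:
move_arm --rot '[[0,0,0],[0,0,0],[0,0,0],[0,0,0],[0,0,0],[0,0,0],[0,0,0],[0,0,0],[0,0,0],[0,0,0]]' --linear '[[-0.1,0,0],[-0.2,0,0],[-0.4,0,0],[-0.4,0,0],[0,0,-0.8],[0,0,-1],[0,0,-1],[0,0,-1],[0,0,-0.7],[0,0,0]]' --grip '[1,1,1,1,1,1,1,1,1,1]'

```text
time: 36.55
tool_pos: [0.5129, -0.2344, 0.1917]
orientation: [[0.123, 0.992, 0.005], [0.992, -0.123, -0.002], [-0.001, 0.005, -1.0]]
ft_force: [0.0, 0.4, 0.7]
opening: 0.0002
finger_force: 0.0
```

Emit:
move_arm --rot '[[0,0,0],[0,0,0],[0,0,0],[0,0,0],[0,0,0],[0,0,0],[0,0,0],[0,0,0],[0,0,0],[0,0,0]]' --linear '[[0,-0.5,0],[0,-0.5,0],[0,-0.5,0],[0,-0.5,0],[0,0,0],[0,0,0],[0,0,0],[0,0,0],[0,0,0],[0,0,0]]' --grip '[1,1,1,1,1,1,1,1,1,1]'

```text
time: 37.55
tool_pos: [0.4619, -0.2272, 0.1885]
orientation: [[0.123, 0.992, -0.0], [0.992, -0.123, 0.0], [0.0, -0.0, -1.0]]
ft_force: [0.5, -0.2, 0.7]
opening: 0.0
finger_force: 0.0
```

```bash
python3 s3.py; python3 - <<'E'
from h import *
p,d,c=get("wrist");q,_,_=get("side")
a=cv2.resize(q[180:260,180:330,::-1],(512,273),interpolation=cv2.INTER_CUBIC)
cv2.imwrite("pics/f.png",np.vstack([p[:320,:,::-1],a]))
E
```

```text
t 37.55 tcp [ 0.4619 -0.2272  0.1885] rail mm [-49.3 -96.1] F [ 0.5 -0.2  0.7] op 0.0 toolx az 82.95 tilt [-0.  0.]
wrist new 2482 [-19.4   3. ] [[-37.3, -33.0], [-4.9, 27.0]] 69.5
wrist b2 87 [-23.9  32.6] [[-29.9, 29.6], [-17.4, 36.2]] 67.4
wrist rest 771 [ -0.6 -55.9] [[-19.3, -60.3], [18.2, -52.2]] 94.8
side new 104 [-21.4   0.8] [[-40.0, -32.9], [-5.9, 26.6]] 70.5
side b2 76 [-28.3  50.2] [[-41.2, 30.8], [-10.9, 64.4]] 69.5
side rest 26 [ -3.5 -55.2] [[-19.1, -59.5], [16.2, -51.5]] 94.8
```

View pics/f.png

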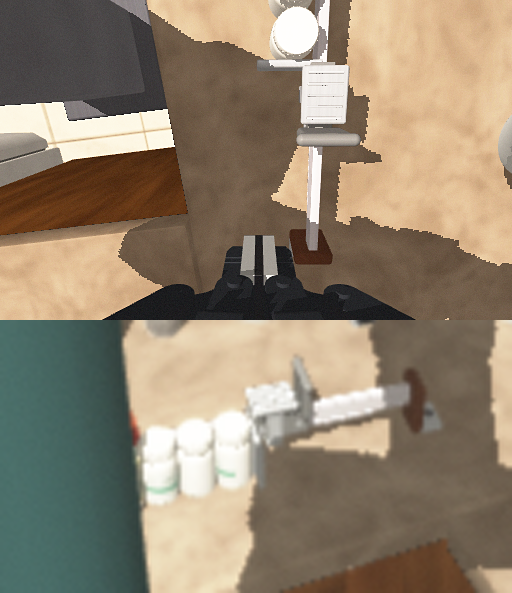

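The picture shows three upright bottles in line at (160,465), (197,455) and (233,448). The stop plate is against the last one and the pad is up. I'll check the cap alignment numerically, then hand in.

```bash
python3 - <<'E'
from h import *
p,d,c=get("side");P=cloud(d,c);r=rail(P);z=P[...,2]*1000
ok=[]
for y in(14,49,83.5):
    m=(z>66)&(z<74)&(abs(r[...,0]+26)<20)&(abs(r[...,1]-y)<15)
    x=r[m].mean(0);ok.append(x[0]);print(m.sum(),x.round(1))
if np.ptp(ok)<3.5: bot.sign_off();print("handed in")
E
```

```text
55 [-26.4  15.2]
61 [-27.4  50.6]
57 [-27.6  84.9]
the job is handed in; nothing more can be done
handed in
```

Job handed in: the white bottle stands in the rail in line with the others and the stop holds the row snug, pad up and hand clear. However, on my first push the gripper's knuckles tipped the bottle to about 25°; it settled back upright when I backed off, but that breaks the no-tipping rule.

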